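Put the shoe-care things back in order on the bamboo ledge

TASK

Put the four things lying in front of the ledge back in their order on it: the shoe brush, bristles down, midway between the big coil tin and the spoon rest and pointing straight at the back panel; the small polish tin centred on top of the coil tin; the jar of shoe cream upright, midway between the brush and the coil tin; and the whistle lying flat in the middle of the spoon rest. Brush and jar stand centred on the straight line from the coil tin to the spoon rest. Leave the coil tin, the mug, the pot and the shoehorn where they are.

Things in the scene. Friction and masses are not known exactly. Their poses are not given: they have to be found in the camera images.
- ledge: Fixed bamboo slab, 560 mm long (y axis), 22 mm high; white perforated back panel, 130 mm high, along its far edge. x points to the panel, y to the robot's left, z up. Origin: at worktop level, mid-length, on the row line: 80 mm to the front edge, 130 mm to the panel (its 3 pegs reach to 107 mm). Coil tin and spoon rest stand on the row line 180 mm either side, origin midway between them
- coil_tin: Large round silver mosquito coil tin with a flat screw lid embossed with a dark spiral (ridge under 1 mm), 120 mm in diameter and 40 mm high, about 0.4 kg, standing loose at one end of the ledge (left or right, varies). It stays where it is. Origin: centre of its underside, z up; its top is 40 mm above.
- spoon_rest: Round shallow stainless spoon rest, fixed, at the other end of the ledge: a dish 116 mm across its rim with a short tongue towards the robot. Flat inner floor about 94 mm across, 3 mm above its underside; rim 9 mm high. Origin: centre of the dish's underside, z up.
- brush_mid (a point): Centre (half-way up) of the wooden shoe brush, which stands on the worktop bristles down: 120 mm long (x axis), 46 mm wide (y axis), 44 mm high. The wooden back, 46 mm wide, is the upper 20 mm; the black bristle block below is 24 mm high and 38 mm wide. 0.08 to 0.17 kg.
- polish_mid (a point): Centre (half-way up) of the small flat round shoe polish tin, dark base and brass lid, 62 mm in diameter, 24 mm high, lid upward, z up. Stands loose on the worktop; 0.06 to 0.13 kg.
- jar_mid (a point): Centre (half-way up) of the small jar of shoe cream, white with a black lid, 44 mm in diameter (lid 45 mm), 52 mm high, upright, z up. Stands loose on the worktop; 0.08 to 0.17 kg.
- whistle_mid (a point): Centre (half-way up) of the green plastic whistle lying flat on the worktop: 50 mm long (x axis), 26 mm wide (y), 20 mm high, 20 g. Its round chamber (26 mm across, axis z) is centred 12 mm from this point towards -x; the mouthpiece, 14 mm wide, runs to the +x end along the +y side. Best pinched across y, 6 mm from this point towards -x.
- mug: Bystander: blue ceramic mug, 76 mm across, 80 mm high, on the worktop far to the left. Not to be disturbed. Origin: centre of its underside.
- pot: Bystander: small empty terracotta pot, 72 mm across, 60 mm high, on the worktop far to the right. Not to be disturbed. Origin: centre of its underside.
- shoehorn: Bystander: flat steel shoehorn, 196 mm long (x axis), 42 mm wide at its broad end (-x), 6 mm thick, lying to the right of the ledge. Not to be disturbed. Origin: on its underside near mid-length.
There are look-alikes about, which are no part of the job. Of the things that look like the part that bears polish_mid, the smallest one is meant.

How it is judged (in metres and radians):
At the end, for the whole second after the job is handed in: Brush within 13 mm along and 15 mm across the row of its middle, 12 degrees; polish tin flat on the coil tin within 15 mm of centre; jar upright, 75 to 105 mm from coil tin and brush centres, 17 mm of the row line; whistle flat, within 15 mm of the dish centre; all released, at rest (x of brush_mid in the frame of ledge between -0.015 and 0.015 m and y of brush_mid in the frame of ledge between -0.013 and 0.013 m and angle between the x axis of brush_mid and the x axis of ledge, either way round below 0.21 rad and angle between brush_mid's own z axis and vertical below 0.15 rad and height (world z) of brush_mid between 0.038 and 0.05 m and horizontal distance between polish_mid and coil_tin below 0.015 m and angle between each of polish_mid, jar_mid's own z axis and vertical below 0.12 rad and z of polish_mid in the frame of coil_tin between 0.046 and 0.058 m and horizontal distance between jar_mid and coil_tin between 0.075 and 0.105 m and horizontal distance between jar_mid and brush_mid between 0.075 and 0.105 m and x of jar_mid in the frame of ledge between -0.017 and 0.017 m and height (world z) of jar_mid between 0.042 and 0.054 m and horizontal distance between whistle_mid and spoon_rest below 0.015 m and angle between whistle_mid's own z axis and vertical below 0.2 rad and z of whistle_mid in the frame of spoon_rest between 0.008 and 0.019 m and linear speed of each of brush, polish, jar, whistle below 0.02 m/s); the robot touches nothing.
It fails at once if the coil tin is pushed more than 15 mm (distance of coil_tin from where it was at the start of the episode above 0.015 m).
It fails at once if the mug is pushed more than 20 mm (distance of mug from where it was at the start of the episode above 0.02 m).
It fails at once if the pot is pushed more than 20 mm (distance of pot from where it was at the start of the episode above 0.02 m).
It fails at once if the shoehorn is pushed more than 20 mm (distance of shoehorn from where it was at the start of the episode above 0.02 m).
It also fails if it takes over 102 s, if anything falls off the work surface, if the arm or the gripper's body presses on something with over 40 N, if the wrist force passes 120 N, or if a joint passes its speed limit or range.

ROBOT

A 6-joint arm with a two-finger parallel gripper is mounted at the origin on the work surface. World frame = base frame: x ahead of the robot, y to its left, z up, the work surface at z = 0. Lengths are in m, angles in degrees, forces in N, time in s.
With the tool pointing down it reaches from about 0.3 to 0.75 m from the base axis. Payload 8.5 kg.
Tool frame: the origin (TCP) lies between the finger pads; the fingertips stand 17 mm ahead of it and the grasp point (between the pads) lies 2 mm behind it (env.tip_reach is the distance from the TCP to the fingertips, in m); z points along the fingers, y is the line along which they close (so a half turn about z gives the same grasp; the last joint's range is limited). The gripper opens to 85 mm and grips with 20 to 120 N. Pads are 22 mm wide; open, the fingers measure 114 mm over their backs; the gripper's body (76 mm by 85 mm) begins 54 mm behind the grasp point. The pads swing forward as they close: fully open they stand 13 mm farther back than shut.
Start: joints at [-80.518, 21.807, 74.336, -0, 83.858, -12.336], TCP at [0.204, -0.511, 0.248] pointing down, gripper open.
Joint ranges: [-178.18, 178.18], [-50.72, 133.34], [12.68, 142.11], [-81.47, 261.47], [9.98, 163.14], [-165.26, 165.26]. Speed limits (degrees/s): [136.94, 136.94, 180, 180, 180, 180].

INTERFACE

Orientations are given as a 3x3 rotation matrix whose columns are the frame's x, y, z axes.
In Python, from rig import env, viewer gives the robot as it stands.
- The arm moves only by the tool move_arm, never from a script. Its argument "motion" is a list of rows, each a list of 2 entries, a list of its own where there are three numbers: the shift along the tool's x, y, z normalised to -1 to 1, where 1 is 50 mm, then the turn, a rotation vector about the tool's x, y, z normalised to -1 to 1, where 1 is 8 degrees. A call has 1 to 20 rows; each row shifts and turns the commanded pose from where the row before left it, along the tool's axes as they then stand; what a row does not reach is not made up. A row lasts 1/10 s, in which the tool goes at most 50 mm and 8.59 degrees, less where a joint would pass 70% of its speed; a pose out of reach is approached as far as the arm can. A call with a number of a shift or a turn outside -1 to 1 is refused whole. A call with a gripper value outside its range is refused whole. "claw" is the closure, from 0 (fully open) to 1 (shut), set as the call begins (left out, the last holds). The fingers move at their own pace and stop on an object; "force" is the grip in N (left out, the last holds). Time passes only in rows, so rows that do not move let the fingers close. It gives the time, the measured TCP pose, the force, the opening and the grip force at its end, in the units of the state.
- env.observe(): the state, without advancing time (a new reading comes with each control period).
- viewer.get_image(name): name is "side" or "top" or "wrist"; returns a dict with "frame" (420x560x3 uint8, red, green, blue), "depth" (420x560 float32, m along the optical axis (not along the pixel's ray), 0 where there is no reading), "fx", "fy", "cx", "cy" (pixels), "eye" and "attitude" of the camera in the world; the wrist camera has in their place "T_tool_cam" (4x4, takes a point from camera to tool coordinates, whose origin is the TCP and whose axes are the flange's). Camera axes: x right, y up, looking along -z (the intrinsics and any distortion apply to the point x, -y, -z); pixel columns grow to the right and rows downward; lengths in m; the calibration is good to about 2 mm. A picture is of the moment at which its call begins: read the wrist's pose just before it.
- env.close_job(): hands the job in; it is judged then, once.
The state is a dict: "time_s": time; "q": joint angles; "qvel": joint speeds; "joint_efforts": joint torques, N m; "position": TCP position; "tool_rot": TCP orientation; "ft_force": force on the tool from outside, world axes, zero at the start; "wrist_torque": the same for the moment, N m; "grip_width": finger opening in m; "gripper_force": force on a finger pad.
Only numpy, scipy, OpenCV 4.12 (cv2) and the standard library are available. Lean on these libraries where they do the work, as an engineer would, in place of code of your own. Each camera call takes 0.05 s, during which the arm holds its last target. There are 200 camera calls.

## Working session

There is one attempt and no reset: what is moved stays moved. The work goes in short steps, Python scripts to look and compute and a tool call to move; the robot and the scene stay as the last step left them, time stands still between calls to the robot, and variables do not carry over. Pictures are saved under pics/ and viewed, at most 14 in all, crops included, and the job is handed in when it is done.

Besides the shell and the picture viewer there is one more tool, called by a JSON object that holds its "fn" and its "kwargs". move_arm: Moves the arm, as the interface text tells. Scaled input: -1 to 1 covers 50 mm each way for a shift and 8 degrees each way for a turn. Its arguments: {"type":"object","properties":{"motion":{"type":"array","items":{"type":"array"}},"claw":{"type":"number"},"force":{"type":"number"}},"required":["motion"]}

```bash
ls && mkdir -p pics && python3 - <<'E'
from rig import env, viewer
import cv2, numpy as np, pickle
s=env.observe();print(s['time_s'],s['position'],s['tool_rot'],s['grip_width'],env.tip_reach)
for n in('top','side'):
    d=viewer.get_image(n);pickle.dump(d,open(f'{n}.pkl','wb'))
    cv2.imwrite(f'pics/{n}0.png',cv2.cvtColor(d['frame'],cv2.COLOR_RGB2BGR));print({k:v for k,v in d.items() if k not in('frame','depth')})
E
```

```text
pics
0.0 [ 0.2043775  -0.51033204  0.24770484] [[ 9.28357643e-01  3.71688095e-01 -2.15205111e-04]
 [ 3.71688000e-01 -9.28356561e-01  1.45826348e-03]
 [ 3.42232098e-04 -1.43377920e-03 -9.99998914e-01]] 0.08553500348740975 0.017
{'fx': 541.0623717892078, 'fy': 541.0623717892078, 'cx': 273.97204183567544, 'cy': 205.42365005040818, 'eye': array([ 0.40838719, -0.013045  ,  1.47069799]), 'attitude': array([[-0.01901412,  0.99796662, -0.06083655],
       [-0.99978613, -0.01947325, -0.00696283],
       [-0.00813336,  0.06069115,  0.99812346]])}
{'fx': 382.2674762862777, 'fy': 382.2674762862777, 'cx': 282.13004121293386, 'cy': 206.56409238997117, 'eye': array([0.11755073, 0.74078091, 0.52847299]), 'attitude': array([[-0.89339847,  0.22259714, -0.39024311],
       [-0.44923734, -0.43295944,  0.7814934 ],
       [ 0.00499875,  0.87349679,  0.48680425]])}
```

View pics/top0.png

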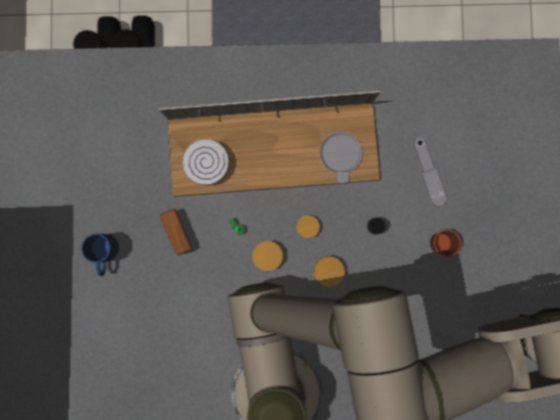

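View pics/side0.png

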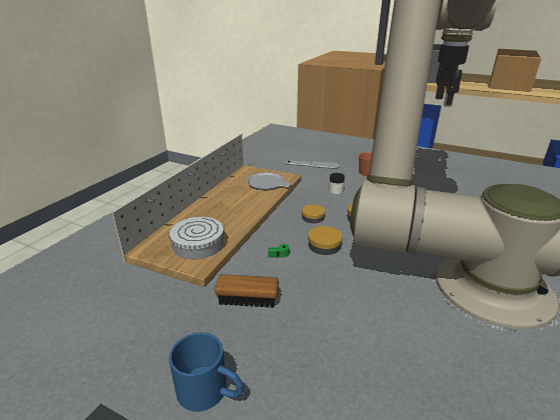

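Top view: coil tin (206,162), spoon rest (342,153), brush (176,232), whistle (237,226), and jar (377,226). The polish tin candidates are (308,227), (268,256) and (330,271). The one at (308,227) looks smallest, so I'll check it in a close crop.

```bash
cat > h.py <<'E'
import numpy as np, pickle, cv2
def load(n): return pickle.load(open(n+'.pkl','rb'))
def cloud(d,R=None,t=None):
    R=d['attitude'] if R is None else R; t=d['eye'] if t is None else t
    v,u=np.mgrid[0:420,0:560]; z=d['depth']
    P=np.stack([(u-d['cx'])/d['fx']*z,-(v-d['cy'])/d['fy']*z,-z],-1)
    return P@np.asarray(R).T+t
def pix(d,u,v,h,R=None,t=None):
    R=d['attitude'] if R is None else R; t=d['eye'] if t is None else t
    r=np.asarray(R)@np.array([(u-d['cx'])/d['fx'],-(v-d['cy'])/d['fy'],-1]); return t+r*(h-t[2])/r[2]
E
python3 - <<'E'
from h import *
d=load('top');W=cloud(d);f=d['frame'];hsv=cv2.cvtColor(f,cv2.COLOR_RGB2HSV)
def rep(n,u,v,r,lo,hi):
    m=np.zeros((420,560),bool);m[v-r:v+r,u-r:u+r]=1
    m&=(W[...,2]>lo)&(W[...,2]<hi)
    p=W[m]; (c,wh,a)=cv2.minAreaRect(p[:,:2].astype(np.float32)); (cc,rr)=cv2.minEnclosingCircle(p[:,:2].astype(np.float32))
    print(n,len(p),'mean',p.mean(0).round(4),'rect',np.round(c,4),np.round(wh,4),round(a,1),'circ',np.round(cc,4),round(rr,4))
rep('coil',206,162,30,.05,.08)
rep('rest',342,153,30,.0255,.04)
rep('brush',176,232,30,.03,.06)
for i,(u,v) in enumerate([(308,227),(268,256),(330,271)]): rep('tin%d'%i,u,v,20,.014,.05)
rep('jar',377,226,16,.03,.07)
rep('whistle',237,226,14,.01,.04)
rep('mug',97,248,25,.05,.1);rep('pot',447,243,20,.04,.08)
for u,v in[(171,193),(379,180),(168,118)]: print(pix(d,u,v,.022).round(4))
c=cv2.resize(f[200:300,150:400],None,fx=3.2,fy=3.2,interpolation=cv2.INTER_CUBIC)
cv2.imwrite('pics/crop.png',cv2.cvtColor(c,cv2.COLOR_RGB2BGR))
E
```

```text
coil 1638 mean [0.6129 0.176  0.0614] rect [0.6132 0.1757] [0.1196 0.1194] 9.3 circ [0.6131 0.1769] 0.0613
rest 1037 mean [ 0.6305 -0.1852  0.0286] rect [ 0.6354 -0.1869] [0.1583 0.1607] 88.7 circ [ 0.6366 -0.1858] 0.1071
brush 797 mean [0.4309 0.2594 0.0424] rect [0.4312 0.2605] [0.1197 0.0485] 22.6 circ [0.4306 0.2614] 0.0618
tin0 413 mean [ 0.4388 -0.0901  0.0233] rect [ 0.4385 -0.0901] [0.0586 0.0591] 42.9 circ [ 0.4388 -0.0902] 0.0309
tin1 715 mean [0.3634 0.0188 0.0306] rect [0.3633 0.0194] [0.077  0.0771] 88.9 circ [0.3633 0.0188] 0.0399
tin2 728 mean [ 0.3194 -0.1434  0.031 ] rect [ 0.3195 -0.1436] [0.0792 0.0791] 37.4 circ [ 0.3194 -0.1438] 0.0406
jar 245 mean [ 0.4367 -0.2681  0.0512] rect [ 0.4359 -0.2687] [0.0432 0.0422] 87.6 circ [ 0.4371 -0.2691] 0.0225
whistle 128 mean [0.4422 0.0998 0.0198] rect [0.4404 0.0993] [0.0583 0.0255] 51.9 circ [0.4462 0.0947] 0.0298
mug 365 mean [0.3872 0.4586 0.07  ] rect [0.3862 0.4628] [0.0759 0.0917] 57.7 circ [0.3797 0.4598] 0.0506
pot 237 mean [ 0.3879 -0.4541  0.0552] rect [ 0.388  -0.4489] [0.072  0.0675] 88.9 circ [ 0.3884 -0.4487] 0.0363
[0.5356 0.2734 0.022 ]
[ 0.5596 -0.2863  0.022 ]
[0.7399 0.2801 0.022 ]
```

View pics/crop.png

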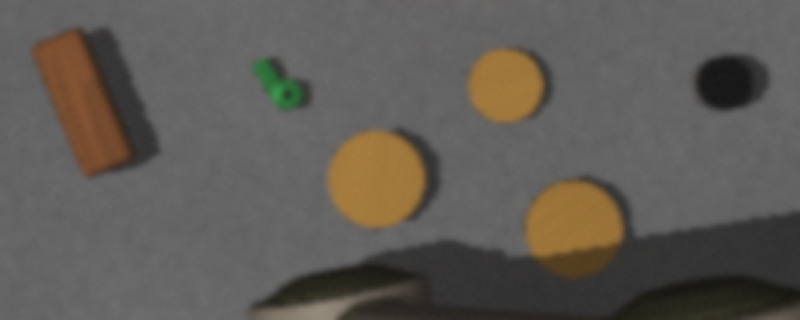

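The tin at (308,227) has a diameter of about 59–62 mm, against 77–80 mm for the other two, so it is the one meant. Next I'll refine the row geometry and the whistle and brush yaw.

```bash
cat >> h.py <<'E'
def plan(*wp,step=.8):
    """waypoints (x,y,z,yaw deg): prints tool-frame rows from the present pose; tool taken as is"""
    from rig import env
    s=env.observe();p=np.array(s['position']);R=np.array(s['tool_rot'])
    from scipy.spatial.transform import Rotation as Ro
    for x,y,z,yaw in wp:
        c,sn=np.cos(np.radians(yaw)),np.sin(np.radians(yaw))
        T=np.array([[c,sn,0],[sn,-c,0],[0,0,-1.]])
        rv=Ro.from_matrix(R.T@T).as_rotvec(degrees=True)/8
        n=int(np.ceil(abs(rv).max()/.95-1e-9)) if abs(rv).max()>.03 else 0
        if n: print('turn',n,'x',(rv/n).round(2)); R=T
        sh=R.T@(np.array([x,y,z])-p)/.05; m=max(1,int(np.ceil(np.linalg.norm(sh)/step)))
        print('shift',m,'x',(sh/m).round(2)); p=np.array([x,y,z])
    print('t',round(s['time_s'],2),'pos',np.round(s['position'],4),'w',round(s['grip_width'],4),'F',np.round(s['ft_force'],1))
E
python3 - <<'E'
from h import *
d=load('top');W=cloud(d);f=d['frame'];hsv=cv2.cvtColor(f,cv2.COLOR_RGB2HSV)
# front edge: line fit on wood
wood=(hsv[...,1]>90)&(W[...,0]>.5)&(W[...,0]<.72)&(abs(W[...,1])<.32)
cols=[u for u in range(180,372,4)]
E=[]
for u in cols:
    vs=np.where(wood[150:215,u])[0]
    if len(vs): E.append(pix(d,u,150+vs.max()+.5,.022)[:2])
E=np.array(E);a=np.polyfit(E[:,1],E[:,0],1);r=E[:,0]-np.polyval(a,E[:,1]);k=abs(r)<.004;a=np.polyfit(E[k,1],E[k,0],1);print('front edge x=%.4f*y+%.4f'%tuple(a),k.sum(),np.degrees(np.arctan(a[0])))
# left/right ends
for sgn in(0,1):
    Q=[]
    for v in range(125,175,3):
        us=np.where(wood[v,155:395])[0]; Q.append(pix(d,155+(us.max()+.5 if sgn else us.min()-.5),v,.022)[:2])
    Q=np.median(np.array(Q),0);print('end',Q)
# dish
g=((hsv[...,1]<60)).astype(np.uint8);m=np.zeros_like(g);m[128:172,315:369]=g[128:172,315:369]
ct=max(cv2.findContours(m,0,2)[0],key=cv2.contourArea);e=cv2.minEnclosingCircle(ct[ct[:,0,1]<168]);print('dish',e,pix(d,*e[0],.03))
m=cv2.inRange(hsv,(40,80,30),(85,255,255));m[:,:200]=0;m[:,280:]=0;m[:200]=0;m[260:]=0
v,u=np.where(m>0);P=np.array([pix(d,a,b,.015)[:2] for a,b in zip(u,v)]).astype(np.float32);print('whistle',len(P),P.mean(0),cv2.minAreaRect(P))
m=cv2.inRange(hsv,(0,90,60),(15,255,255));m[:,:150]=0;m[:,200:]=0;m[:200]=0;m[260:]=0
v,u=np.where(m>0);P=np.array([pix(d,a,b,.044)[:2] for a,b in zip(u,v)]).astype(np.float32);print('brush',len(P),P.mean(0),cv2.minAreaRect(P))
plan((.204,-.51,.2,92.5),(.437,-.269,.2,92.5))
E
```

```text
front edge x=-0.0590*y+0.5442 45 -3.3780454146657974
end [0.65501827 0.27635796]
end [ 0.64363652 -0.28290053]
dish ((340.8175964355469, 152.20440673828125), 21.295862197875977) [ 0.63562438 -0.18490188  0.03      ]
whistle 126 [0.44208196 0.09859891] ((0.44242051243782043, 0.10123948752880096), (0.049498409032821655, 0.02462359145283699), 54.00254440307617)
brush 748 [0.43106478 0.2581731 ] ((0.4310379922389984, 0.25810492038726807), (0.11776457726955414, 0.04483821988105774), 21.93541717529297)
turn 10 x [-0.   -0.   -0.88]
shift 2 x [ 0.   -0.    0.48]
shift 9 x [0.51 0.54 0.  ]
t 0.1 pos [ 0.2044 -0.5104  0.2478] w 0.0856 F [ 0.8 -0.2  0.6]
```

{"fn": "move_arm", "kwargs": {"motion": [[[0,0,0],[0,0,-0.9]],[[0,0,0],[0,0,-0.9]],[[0,0,0],[0,0,-0.9]],[[0,0,0],[0,0,-0.9]],[[0,0,0],[0,0,-0.9]],[[0,0,0],[0,0,-0.9]],[[0,0,0],[0,0,-0.9]],[[0,0,0],[0,0,-0.9]],[[0,0,0],[0,0,-0.9]],[[0,0,0],[0,0,-0.9]],[[0.51,0.54,0.1],[0,0,0]],[[0.51,0.54,0.1],[0,0,0]],[[0.51,0.54,0.1],[0,0,0]],[[0.51,0.54,0.1],[0,0,0]],[[0.51,0.54,0.1],[0,0,0]],[[0.51,0.54,0.1],[0,0,0]],[[0.51,0.54,0.1],[0,0,0]],[[0.51,0.54,0.1],[0,0,0]],[[0.5,0.54,0.1],[0,0,0]],[[0,0,0],[0,0,0]]], "claw": 0.2, "force": 40}}

```text
time_s: 2.1
position: [0.4333, -0.2628, 0.2025]
tool_rot: [[-0.071, 0.997, -0.001], [0.997, 0.071, 0.002], [0.002, -0.001, -1.0]]
ft_force: [0.3, -0.1, 0.2]
grip_width: 0.0681
gripper_force: 0.0
```

```bash
python3 -c "
from h import *
plan((.437,-.2685,.12,93.5),(.437,-.2685,.034,93.5))"
```

```text
turn 1 x [-0.01 -0.01  0.07]
shift 3 x [-0.04  0.02  0.55]
shift 3 x [0.   0.   0.57]
t 2.1 pos [ 0.4333 -0.2628  0.2025] w 0.0681 F [ 0.3 -0.1  0.2]
```

{"fn": "move_arm", "kwargs": {"motion": [[[-0.04,0.02,0.55],[0,0,0.07]],[[-0.04,0.02,0.55],[0,0,0]],[[-0.04,0.02,0.55],[0,0,0]],[[0,0,0.57],[0,0,0]],[[0,0,0.57],[0,0,0]],[[0,0,0.57],[0,0,0]],[[0,0,0],[0,0,0]],[[0,0,0],[0,0,0]]]}}

```text
time_s: 2.9
position: [0.4349, -0.2722, 0.0357]
tool_rot: [[-0.056, 0.998, -0.0], [0.998, 0.056, 0.0], [0.0, -0.0, -1.0]]
ft_force: [0.6, -0.5, 0.1]
grip_width: 0.0684
gripper_force: 0.0
```

{"fn": "move_arm", "kwargs": {"motion": [[[0,0,0],[0,0,0]],[[0,0,0],[0,0,0]],[[0,0,0],[0,0,0]],[[0,0,0],[0,0,0]],[[0,0,0],[0,0,0]],[[0,0,0],[0,0,0]],[[0,0,0],[0,0,0]],[[0,0,0],[0,0,0]]], "claw": 0.75}}

```text
time_s: 3.7
position: [0.4357, -0.2724, 0.037]
tool_rot: [[-0.057, 0.998, 0.003], [0.998, 0.057, -0.003], [-0.003, 0.002, -1.0]]
ft_force: [0.5, 0.7, 4.9]
grip_width: 0.0442
gripper_force: 39.9
```

```bash
python3 -c "
from h import *
p=(.6188,.0856)
plan((.437,-.2685,.15,93.5),(*p,.15,93.5),(*p,.065,93.5))"
```

```text
shift 3 x [ 0.02  0.01 -0.75]
shift 10 x [ 0.69  0.4  -0.  ]
shift 3 x [ 0.   -0.    0.57]
t 3.7 pos [ 0.4357 -0.2724  0.037 ] w 0.0442 F [0.5 0.7 4.9]
```

{"fn": "move_arm", "kwargs": {"motion": [[[0,0,-0.4],[0,0,0]],[[0,0,-0.75],[0,0,0]],[[0,0,-0.75],[0,0,0]],[[0,0,-0.4],[0,0,0]],[[0.4,0.2,0],[0,0,0]],[[0.69,0.4,0],[0,0,0]],[[0.69,0.4,0],[0,0,0]],[[0.69,0.4,0],[0,0,0]],[[0.69,0.4,0],[0,0,0]],[[0.69,0.4,0],[0,0,0]],[[0.69,0.4,0],[0,0,0]],[[0.69,0.4,0],[0,0,0]],[[0.69,0.4,0],[0,0,0]],[[0.69,0.4,0],[0,0,0]],[[0.25,0.2,0],[0,0,0]],[[0,0,0],[0,0,0]],[[0,0,0],[0,0,0]]]}}

```text
time_s: 5.4
position: [0.6148, 0.0819, 0.1507]
tool_rot: [[-0.057, 0.998, 0.0], [0.998, 0.057, -0.0], [-0.0, 0.0, -1.0]]
ft_force: [-0.4, -0.2, -2.3]
grip_width: 0.0439
gripper_force: 41.2
```

```bash
python3 -c "
from h import *
p=(.6188,.083)
plan((*p,.09,93.5),(*p,.06,93.5))
from rig import viewer
d=viewer.get_image('side');cv2.imwrite('pics/s1.png',cv2.cvtColor(d['frame'],cv2.COLOR_RGB2BGR))"
```

```text
shift 2 x [0.01 0.04 0.61]
shift 1 x [ 0.  -0.   0.6]
t 5.4 pos [0.6148 0.0819 0.1507] w 0.0439 F [-0.4 -0.2 -2.3]
```

View pics/s1.png

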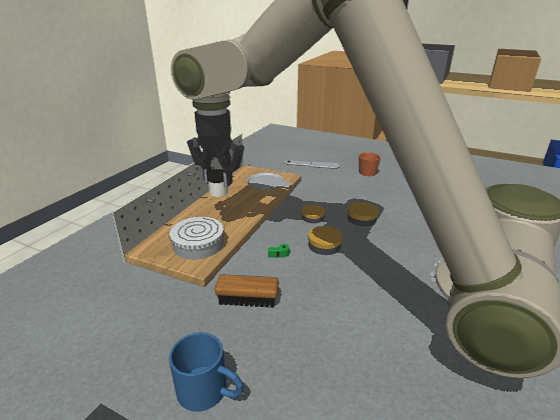

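The jar is held upright at (217,185), above the gap next to the coil tin. Lowering it now.

{"fn": "move_arm", "kwargs": {"motion": [[[0.01,0.04,0.6],[0,0,0]],[[0.01,0.04,0.6],[0,0,0]],[[0,0,0.3],[0,0,0]],[[0,0,0.15],[0,0,0]],[[0,0,0.08],[0,0,0]],[[0,0,0.08],[0,0,0]],[[0,0,0],[0,0,0]],[[0,0,0],[0,0,0]]]}}

```text
time_s: 6.25
position: [0.6193, 0.0832, 0.0605]
tool_rot: [[-0.057, 0.998, 0.001], [0.998, 0.057, -0.0], [-0.0, 0.001, -1.0]]
ft_force: [0.4, -0.6, -1.6]
grip_width: 0.0437
gripper_force: 41.2
```

{"fn": "move_arm", "kwargs": {"motion": [[[0,0,0.02],[0,0,0]],[[0,0,0.02],[0,0,0]],[[0,0,0],[0,0,0]]]}}

```text
time_s: 6.55
position: [0.6194, 0.0834, 0.0591]
tool_rot: [[-0.057, 0.998, 0.002], [0.998, 0.057, -0.0], [-0.0, 0.002, -1.0]]
ft_force: [-1.8, -0.3, 5.9]
grip_width: 0.0441
gripper_force: 41.9
```

{"fn": "move_arm", "kwargs": {"motion": [[[0,0,0],[0,0,0]],[[0,0,0],[0,0,0]],[[0,0,0],[0,0,0]],[[0,0,0],[0,0,0]],[[0,0,0],[0,0,0]],[[0,0,-0.2],[0,0,0]],[[0,0,-0.6],[0,0,0]],[[0,0,-0.8],[0,0,0]],[[0,0,-0.6],[0,0,0]],[[0,0,0],[0,0,0]]], "claw": 0.25}}

```text
time_s: 7.55
position: [0.6208, 0.0833, 0.1733]
tool_rot: [[-0.057, 0.998, 0.009], [0.998, 0.057, -0.001], [-0.001, 0.009, -1.0]]
ft_force: [-0.5, -0.1, 0.2]
grip_width: 0.0641
gripper_force: 0.0
```

```bash
python3 -c "
from h import *
plan((.55,.17,.17,93.5),(.4315,.2595,.15,22),(.4315,.2595,.034,22),step=.9)"
```

```text
turn 1 x [ 0.07  0.01 -0.03]
shift 3 x [ 0.61 -0.44  0.02]
turn 10 x [0.   0.   0.89]
shift 4 x [-0.38 -0.64  0.1 ]
shift 3 x [0.   0.   0.77]
t 7.55 pos [0.6208 0.0833 0.1733] w 0.0641 F [-0.5 -0.1  0.2]
```

{"fn": "move_arm", "kwargs": {"motion": [[[0.3,-0.2,0],[0,0,0]],[[0.61,-0.44,0],[0,0,0]],[[0.61,-0.44,0],[0,0,0]],[[0.31,-0.24,0],[0,0,0.5]],[[0,0,0],[0,0,0.9]],[[0,0,0],[0,0,0.9]],[[0,0,0],[0,0,0.9]],[[0,0,0],[0,0,0.9]],[[0,0,0],[0,0,0.9]],[[0,0,0],[0,0,0.9]],[[0,0,0],[0,0,0.9]],[[0,0,0],[0,0,0.9]],[[0,0,0],[0,0,0.9]],[[0,0,0],[0,0,0.34]],[[-0.38,-0.64,0.1],[0,0,0]],[[-0.38,-0.64,0.1],[0,0,0]],[[-0.38,-0.64,0.1],[0,0,0]],[[-0.38,-0.64,0.1],[0,0,0]],[[0,0,0],[0,0,0]],[[0,0,0],[0,0,0]]]}}

```text
time_s: 9.55
position: [0.4288, 0.2622, 0.1473]
tool_rot: [[0.928, 0.372, -0.001], [0.372, -0.928, -0.001], [-0.001, -0.0, -1.0]]
ft_force: [0.3, 0.8, 0.3]
grip_width: 0.064
gripper_force: 0.0
```

```bash
python3 -c "
from h import *
plan((.4310,.2592,.08,22),(.4310,.2592,.034,22),step=.9)"
```

```text
shift 2 x [0.01 0.04 0.67]
shift 2 x [0.   0.   0.46]
t 9.55 pos [0.4288 0.2622 0.1473] w 0.064 F [0.3 0.8 0.3]
```

{"fn": "move_arm", "kwargs": {"motion": [[[0.01,0.04,0.67],[0,0,0]],[[0.01,0.04,0.67],[0,0,0]],[[0,0,0.5],[0,0,0]],[[0,0,0.3],[0,0,0]],[[0,0,0.14],[0,0,0]],[[0,0,0],[0,0,0]],[[0,0,0],[0,0,0]]]}}

```text
time_s: 10.25
position: [0.433, 0.2583, 0.0344]
tool_rot: [[0.929, 0.37, 0.001], [0.37, -0.929, 0.0], [0.001, 0.0, -1.0]]
ft_force: [0.1, -0.8, 0.0]
grip_width: 0.0642
gripper_force: 0.0
```

{"fn": "move_arm", "kwargs": {"motion": [[[0,0,0],[0,0,0]],[[0,0,0],[0,0,0]],[[0,0,0],[0,0,0]],[[0,0,0],[0,0,0]],[[0,0,0],[0,0,0]],[[0,0,0],[0,0,0]],[[0,0,0],[0,0,0]]], "claw": 0.75}}

```text
time_s: 10.95
position: [0.4329, 0.2585, 0.0348]
tool_rot: [[0.929, 0.37, 0.002], [0.37, -0.929, 0.001], [0.002, 0.0, -1.0]]
ft_force: [-0.3, -0.8, 5.8]
grip_width: 0.0453
gripper_force: 41.9
```

```bash
python3 -c "
from h import *
plan((.4310,.2592,.16,22),(.55,.0,.16,3.5),(.6243,-.0042,.16,3.5),(.6243,-.0042,.07,3.5))"
```

```text
turn 1 x [ 0.   -0.02 -0.03]
shift 4 x [-0.01 -0.01 -0.63]
turn 3 x [0.   0.   0.77]
shift 8 x [0.26 0.66 0.  ]
shift 2 x [0.74 0.09 0.  ]
shift 3 x [0.  0.  0.6]
t 10.95 pos [0.4329 0.2585 0.0348] w 0.0453 F [-0.3 -0.8  5.8]
```

{"fn": "move_arm", "kwargs": {"motion": [[[0,0,-0.4],[0,0,0]],[[0,0,-0.65],[0,0,0]],[[0,0,-0.7],[0,0,0]],[[0,0,-0.75],[0,0,0]],[[0,0,0],[0,0,0.77]],[[0,0,0],[0,0,0.77]],[[0,0,0],[0,0,0.77]],[[0.13,0.33,0],[0,0,0]],[[0.26,0.66,0],[0,0,0]],[[0.26,0.66,0],[0,0,0]],[[0.26,0.66,0],[0,0,0]],[[0.26,0.66,0],[0,0,0]],[[0.26,0.66,0],[0,0,0]],[[0.26,0.66,0],[0,0,0]],[[0.26,0.66,0],[0,0,0]],[[0.5,0.37,0],[0,0,0]],[[0.65,0.09,0],[0,0,0]],[[0.45,0.05,0],[0,0,0]],[[0,0,0],[0,0,0]],[[0,0,0],[0,0,0]]]}}

```text
time_s: 12.95
position: [0.6246, -0.004, 0.1584]
tool_rot: [[0.998, 0.057, -0.001], [0.057, -0.998, 0.0], [-0.001, -0.0, -1.0]]
ft_force: [0.3, -0.2, -1.3]
grip_width: 0.0456
gripper_force: 41.7
```

```bash
python3 -c "
from h import *
plan((.6260,-.0045,.062,3.5),(.6260,-.0045,.056,3.5))"
```

```text
shift 3 x [0.01 0.   0.64]
shift 1 x [0.   0.   0.12]
t 12.95 pos [ 0.6246 -0.004   0.1584] w 0.0456 F [ 0.3 -0.2 -1.3]
```

{"fn": "move_arm", "kwargs": {"motion": [[[0.01,0,0.64],[0,0,0]],[[0.01,0,0.64],[0,0,0]],[[0.01,0,0.4],[0,0,0]],[[0,0,0.2],[0,0,0]],[[0,0,0.1],[0,0,0]],[[0,0,0.03],[0,0,0]],[[0,0,0.03],[0,0,0]],[[0,0,0],[0,0,0]],[[0,0,0],[0,0,0]]]}}

```text
time_s: 13.85
position: [0.6268, -0.0041, 0.0574]
tool_rot: [[0.998, 0.057, 0.001], [0.057, -0.998, -0.0], [0.001, 0.0, -1.0]]
ft_force: [-0.5, -0.2, -1.1]
grip_width: 0.0453
gripper_force: 41.6
```

{"fn": "move_arm", "kwargs": {"motion": [[[0,0,0.02],[0,0,0]],[[0,0,0.01],[0,0,0]],[[0,0,0],[0,0,0]]]}}

```text
time_s: 14.15
position: [0.6269, -0.0041, 0.0569]
tool_rot: [[0.998, 0.057, 0.002], [0.057, -0.998, -0.0], [0.002, 0.0, -1.0]]
ft_force: [-3.2, -0.2, 7.7]
grip_width: 0.0455
gripper_force: 42.9
```

{"fn": "move_arm", "kwargs": {"motion": [[[0,0,0],[0,0,0]],[[0,0,0],[0,0,0]],[[0,0,0],[0,0,0]],[[0,0,0],[0,0,0]],[[0,0,0],[0,0,0]],[[0,0,-0.2],[0,0,0]],[[0,0,-0.6],[0,0,0]],[[0,0,-0.8],[0,0,0]],[[0,0,-0.6],[0,0,0]],[[0,0,0],[0,0,0]]], "claw": 0.25}}

```text
time_s: 15.15
position: [0.6283, -0.0043, 0.1708]
tool_rot: [[0.998, 0.057, 0.009], [0.057, -0.998, -0.002], [0.009, 0.002, -1.0]]
ft_force: [0.2, -0.4, -0.4]
grip_width: 0.0641
gripper_force: 0.0
```

```bash
python3 -c "
from h import *
plan((.5,.0,.22,3.5),(.41,.09,.22,35),step=.9)"
```

```text
turn 1 x [ 0.02 -0.06 -0.03]
shift 4 x [-0.64 -0.06 -0.25]
turn 5 x [ 0.    0.   -0.79]
shift 3 x [-0.15 -0.84  0.  ]
t 15.15 pos [ 0.6283 -0.0043  0.1708] w 0.0641 F [ 0.2 -0.4 -0.4]
```

{"fn": "move_arm", "kwargs": {"motion": [[[-0.3,0,-0.25],[0,0,0]],[[-0.64,-0.06,-0.25],[0,0,0]],[[-0.64,-0.06,-0.25],[0,0,0]],[[-0.64,-0.06,-0.25],[0,0,0]],[[-0.34,-0.04,0],[0,0,0]],[[0,0,0],[0,0,-1]],[[0,0,0],[0,0,-1]],[[0,0,0],[0,0,-1]],[[0,0,0],[0,0,-1]],[[0,0,0],[0,0,-1]],[[-0.05,-0.84,0],[0,0,0]],[[-0.05,-0.84,0],[0,0,0]],[[-0.05,-0.84,0],[0,0,0]],[[0,0,0],[0,0,0]],[[0,0,0],[0,0,0]],[[0,0,0],[0,0,0]]]}}

```text
time_s: 16.75
position: [0.407, 0.0858, 0.2153]
tool_rot: [[0.729, 0.685, 0.0], [0.685, -0.729, -0.0], [0.0, 0.0, -1.0]]
ft_force: [-0.7, -0.0, 0.1]
grip_width: 0.0641
gripper_force: 0.0
```

```bash
python3 -c "
from h import *
from rig import env,viewer
s=env.observe();d=viewer.get_image('wrist');d['s']=s
pickle.dump(d,open('w1.pkl','wb'));print(d['T_tool_cam'],s['position'])
cv2.imwrite('pics/w1.png',cv2.cvtColor(d['frame'],cv2.COLOR_RGB2BGR))"
```

```text
[[ 5.45065764e-04  9.45104209e-01  3.26768628e-01  8.39794638e-02]
 [ 9.99999738e-01 -6.70724111e-04  2.71869915e-04  2.09735445e-04]
 [ 4.76116999e-04  3.26768395e-01 -9.45104327e-01 -1.25891821e-01]
 [ 0.00000000e+00  0.00000000e+00  0.00000000e+00  1.00000000e+00]] [0.40704855 0.08584352 0.21534674]
```

View pics/w1.png

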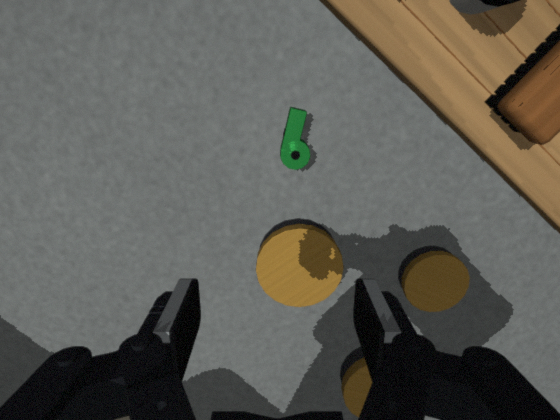

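Whistle: chamber hole at (295,155), mouthpiece end at (297,108), with its straight side on the left. I'll measure it from here.

```bash
python3 -c "
from h import *
d=load('w1');s=d['s'];R=np.array(s['tool_rot']);T=d['T_tool_cam'];Rc=R@T[:3,:3];t=np.array(s['position'])+R@T[:3,3]
hsv=cv2.cvtColor(d['frame'],cv2.COLOR_RGB2HSV);m=cv2.inRange(hsv,(45,120,60),(80,255,255));m[200:]=0
c=max(cv2.findContours(m,0,1)[0],key=cv2.contourArea)[:,0]
P=np.array([pix(d,u,v,.017,Rc,t)[:2] for u,v in c]).astype(np.float32)
r=cv2.minAreaRect(P);print(r)
print('hole',pix(d,295,155,.02,Rc,t),'ends',pix(d,291,108,.02,Rc,t),pix(d,305,110,.02,Rc,t))
W=cloud(d,Rc,t)
print('left edge',pix(d,290,109,.02,Rc,t),pix(d,281,150,.02,Rc,t), W[155,290],W[125,296])
"
```

```text
((0.44591933488845825, 0.10044421255588531), (0.05054407939314842, 0.024196993559598923), 43.48280334472656)
hole [0.43613883 0.09141057 0.02      ] ends [0.46169158 0.12081376 0.02      ] [0.46843515 0.11133306 0.02      ]
left edge [0.46055807 0.12086103 0.02      ] [0.43104514 0.10305674 0.02      ] [0.43328778 0.09462437 0.02069003] [0.45477543 0.10846151 0.02153009]
```

```bash
python3 -c "
from h import *
p=(.4410,.0945)
plan((.407,.0858,.2153,32),(*p,.1,32),(*p,.04,32),(*p,.021,32),step=.9)"
```

```text
turn 2 x [ 0.  -0.   0.7]
shift 1 x [-0. -0. -0.]
shift 3 x [0.22 0.07 0.77]
shift 2 x [0.  0.  0.6]
shift 1 x [0.   0.   0.38]
t 16.8 pos [0.4071 0.0857 0.2153] w 0.064 F [-0.4  0.3  0.6]
```

{"fn": "move_arm", "kwargs": {"motion": [[[0,0,0],[0,0,0.7]],[[0,0,0],[0,0,0.7]],[[0.22,0.07,0.77],[0,0,0]],[[0.22,0.07,0.77],[0,0,0]],[[0.22,0.07,0.77],[0,0,0]],[[0,0,0.6],[0,0,0]],[[0,0,0.6],[0,0,0]],[[0,0,0],[0,0,0]],[[0,0,0],[0,0,0]],[[0,0,0],[0,0,0]]], "claw": 0.45}}

```text
time_s: 17.8
position: [0.4409, 0.0946, 0.0411]
tool_rot: [[0.848, 0.53, 0.002], [0.53, -0.848, -0.0], [0.002, 0.001, -1.0]]
ft_force: [-0.5, 0.5, -0.1]
grip_width: 0.0468
gripper_force: 0.0
```

```bash
python3 -c "
from h import *
p=(.4410,.0945)
plan((*p,.021,32))"
```

```text
shift 1 x [-0.   0.   0.4]
t 17.8 pos [0.4409 0.0946 0.0411] w 0.0468 F [-0.5  0.5 -0.1]
```

{"fn": "move_arm", "kwargs": {"motion": [[[0,0,0.2],[0,0,0]],[[0,0,0.12],[0,0,0]],[[0,0,0.08],[0,0,0]],[[0,0,0],[0,0,0]],[[0,0,0],[0,0,0]]]}}

```text
time_s: 18.3
position: [0.44, 0.0949, 0.0198]
tool_rot: [[0.847, 0.531, -0.0], [0.531, -0.847, 0.0], [-0.0, -0.0, -1.0]]
ft_force: [-0.3, -0.1, 0.2]
grip_width: 0.0469
gripper_force: 0.0
```

{"fn": "move_arm", "kwargs": {"motion": [[[0,0,0],[0,0,0]],[[0,0,0],[0,0,0]],[[0,0,0],[0,0,0]],[[0,0,0],[0,0,0]],[[0,0,0],[0,0,0]],[[0,0,0],[0,0,0]],[[0,0,0],[0,0,0]]], "claw": 0.9, "force": 20}}

```text
time_s: 19.0
position: [0.4401, 0.0949, 0.0201]
tool_rot: [[0.847, 0.531, 0.0], [0.531, -0.847, 0.0], [0.0, 0.0, -1.0]]
ft_force: [-1.2, 1.3, 6.0]
grip_width: 0.0252
gripper_force: 20.0
```

```bash
python3 -c "
from h import *
p=(.441,.0945)
q=(.6353-.0051,-.184-.0032)
plan((*p,.16,32),(*q,.16,32))"
```

```text
shift 4 x [ 0.   0.  -0.7]
shift 9 x [0.02 0.75 0.  ]
t 19.0 pos [0.4401 0.0949 0.0201] w 0.0252 F [-1.2  1.3  6. ]
```

{"fn": "move_arm", "kwargs": {"motion": [[[0,0,-0.4],[0,0,0]],[[0,0,-0.8],[0,0,0]],[[0,0,-0.8],[0,0,0]],[[0,0,-0.8],[0,0,0]],[[0.01,0.35,0],[0,0,0]],[[0.02,0.75,0],[0,0,0]],[[0.02,0.75,0],[0,0,0]],[[0.02,0.75,0],[0,0,0]],[[0.02,0.75,0],[0,0,0]],[[0.02,0.75,0],[0,0,0]],[[0.02,0.75,0],[0,0,0]],[[0.02,0.75,0],[0,0,0]],[[0.02,0.75,0],[0,0,0]],[[0.01,0.4,0],[0,0,0]],[[0,0,0],[0,0,0]],[[0,0,0],[0,0,0]]]}}

```text
time_s: 20.6
position: [0.6263, -0.1861, 0.1591]
tool_rot: [[0.848, 0.53, -0.001], [0.53, -0.848, 0.001], [-0.001, -0.001, -1.0]]
ft_force: [-0.1, -0.6, 0.7]
grip_width: 0.0251
gripper_force: 19.8
```

```bash
python3 -c "
from h import *
q=(.6353-.0051,-.184-.0032)
plan((*q,.07,32),(*q,.048,32))
from rig import env,viewer
s=env.observe();d=viewer.get_image('wrist')
cv2.imwrite('pics/w2.png',cv2.cvtColor(d['frame'],cv2.COLOR_RGB2BGR))"
```

```text
shift 3 x [0.02 0.02 0.59]
shift 1 x [0.   0.   0.44]
t 20.6 pos [ 0.6263 -0.1861  0.1591] w 0.0251 F [-0.1 -0.6  0.7]
```

View pics/w2.png

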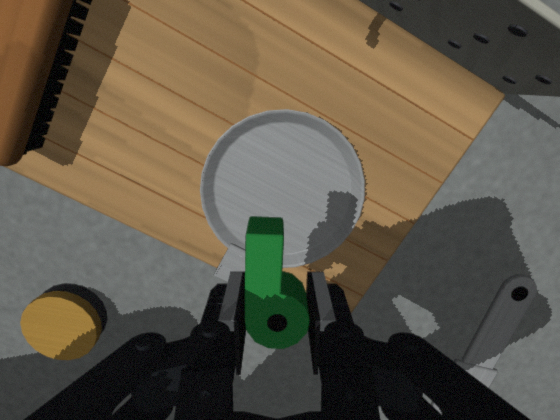

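The whistle is held square, with its chamber at (277,322) and mouthpiece ahead at (265,225), and the dish is below it. Lowering.

{"fn": "move_arm", "kwargs": {"motion": [[[0.02,0.02,0.6],[0,0,0]],[[0.02,0.02,0.6],[0,0,0]],[[0.02,0.02,0.5],[0,0,0]],[[0,0,0.3],[0,0,0]],[[0,0,0.15],[0,0,0]],[[0,0,0.05],[0,0,0]],[[0,0,0],[0,0,0]],[[0,0,0],[0,0,0]]]}}

```text
time_s: 21.45
position: [0.6312, -0.1873, 0.0509]
tool_rot: [[0.847, 0.531, 0.002], [0.531, -0.847, -0.001], [0.001, 0.001, -1.0]]
ft_force: [0.3, 0.7, 0.5]
grip_width: 0.0252
gripper_force: 19.8
```

{"fn": "move_arm", "kwargs": {"motion": [[[0,0,0.05],[0,0,0]],[[0,0,0.04],[0,0,0]],[[0,0,0.01],[0,0,0]],[[0,0,0],[0,0,0]],[[0,0,0],[0,0,0]]]}}

```text
time_s: 21.95
position: [0.6309, -0.1873, 0.0451]
tool_rot: [[0.847, 0.531, 0.0], [0.531, -0.847, -0.0], [0.0, 0.0, -1.0]]
ft_force: [-1.2, 1.2, 3.7]
grip_width: 0.0253
gripper_force: 20.3
```

{"fn": "move_arm", "kwargs": {"motion": [[[0,0,0],[0,0,0]],[[0,0,0],[0,0,0]],[[0,0,0],[0,0,0]],[[0,0,0],[0,0,0]],[[0,0,-0.2],[0,0,0]],[[0,0,-0.6],[0,0,0]],[[0,0,-0.8],[0,0,0]],[[0,0,-0.8],[0,0,0]],[[0,0,0],[0,0,0]],[[0,0,0],[0,0,0]]], "claw": 0.4}}

```text
time_s: 22.95
position: [0.631, -0.1873, 0.1661]
tool_rot: [[0.847, 0.531, 0.002], [0.531, -0.847, -0.001], [0.001, 0.002, -1.0]]
ft_force: [-0.3, 0.5, -0.1]
grip_width: 0.0512
gripper_force: 0.0
```

```bash
python3 -c "
from h import *
p=(.4388,-.0901)
plan((*p,.16,32),(*p,.16,93.5),(*p,.05,93.5),step=.9)
"
```

```text
shift 5 x [-0.45 -0.74  0.02]
turn 9 x [ 0.   -0.   -0.85]
shift 1 x [0. 0. 0.]
shift 3 x [0.   0.   0.73]
t 22.95 pos [ 0.631  -0.1873  0.1661] w 0.0512 F [-0.3  0.5 -0.1]
```

{"fn": "move_arm", "kwargs": {"motion": [[[-0.25,-0.4,0],[0,0,0]],[[-0.45,-0.74,0],[0,0,0]],[[-0.45,-0.74,0],[0,0,0]],[[-0.45,-0.74,0],[0,0,0]],[[-0.45,-0.74,0],[0,0,0]],[[-0.2,-0.34,0],[0,0,0]],[[0,0,0],[0,0,-0.86]],[[0,0,0],[0,0,-0.86]],[[0,0,0],[0,0,-0.86]],[[0,0,0],[0,0,-0.86]],[[0,0,0],[0,0,-0.86]],[[0,0,0],[0,0,-0.86]],[[0,0,0],[0,0,-0.86]],[[0,0,0],[0,0,-0.86]],[[0,0,0],[0,0,-0.86]],[[0,0,0.73],[0,0,0]],[[0,0,0.73],[0,0,0]],[[0,0,0.4],[0,0,0]],[[0,0,0],[0,0,0]],[[0,0,0],[0,0,0]]], "claw": 0.1}}

```text
time_s: 24.95
position: [0.4372, -0.0902, 0.0718]
tool_rot: [[-0.069, 0.998, -0.001], [0.998, 0.069, 0.001], [0.001, -0.001, -1.0]]
ft_force: [0.4, -0.1, -0.2]
grip_width: 0.077
gripper_force: 0.0
```

```bash
python3 -c "
from h import *
p=(.4388,-.0901)
plan((*p,.03,93.5),(*p,.02,93.5),step=.9)
from rig import env,viewer
s=env.observe();d=viewer.get_image('wrist');print(s['tool_rot'])
cv2.imwrite('pics/w3.png',cv2.cvtColor(d['frame'],cv2.COLOR_RGB2BGR))"
```

```text
turn 1 x [-0.01 -0.    0.06]
shift 1 x [-0.    0.03  0.84]
shift 1 x [0.  0.  0.2]
t 24.95 pos [ 0.4372 -0.0902  0.0718] w 0.077 F [ 0.4 -0.1 -0.2]
[[-6.94308929e-02  9.97586117e-01 -1.13626064e-03]
 [ 9.97586538e-01  6.94315980e-02  5.93301452e-04]
 [ 6.70761683e-04 -1.09232487e-03 -9.99999178e-01]]
```

View pics/w3.png

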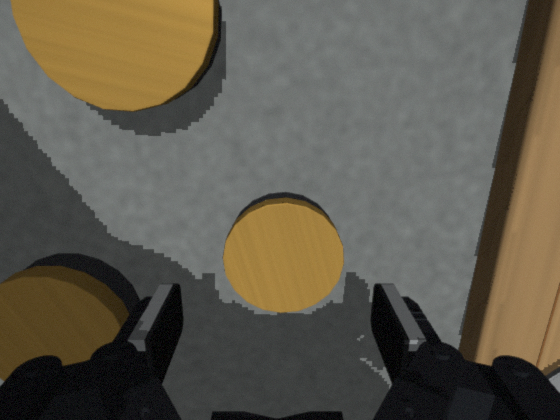

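The tin at (284,255) is centred between the fingers at (165,320) and (395,320). Descending.

{"fn": "move_arm", "kwargs": {"motion": [[[0,0.03,0.5],[0,0,0.06]],[[0,0,0.3],[0,0,0]],[[0,0,0.15],[0,0,0]],[[0,0,0.06],[0,0,0]],[[0,0,0],[0,0,0]],[[0,0,0],[0,0,0]]]}}

```text
time_s: 25.6
position: [0.4392, -0.0903, 0.0221]
tool_rot: [[-0.061, 0.998, 0.001], [0.998, 0.061, -0.001], [-0.001, 0.001, -1.0]]
ft_force: [0.2, 0.2, 0.1]
grip_width: 0.0769
gripper_force: 0.0
```

{"fn": "move_arm", "kwargs": {"motion": [[[0,0,0.06],[0,0,0]],[[0,0,0],[0,0,0]],[[0,0,0],[0,0,0]]]}}

```text
time_s: 25.9
position: [0.4388, -0.0901, 0.0184]
tool_rot: [[-0.061, 0.998, 0.0], [0.998, 0.061, -0.0], [-0.0, 0.0, -1.0]]
ft_force: [0.2, -0.2, -0.6]
grip_width: 0.0768
gripper_force: 0.0
```

{"fn": "move_arm", "kwargs": {"motion": [[[0,0,0.03],[0,0,0]],[[0,0,0.03],[0,0,0]],[[0,0,0],[0,0,0]],[[0,0,0],[0,0,0]]], "claw": 0.2}}

```text
time_s: 26.3
position: [0.4388, -0.0901, 0.0153]
tool_rot: [[-0.061, 0.998, -0.0], [0.998, 0.061, 0.0], [0.0, -0.0, -1.0]]
ft_force: [-0.2, 0.1, -0.0]
grip_width: 0.0683
gripper_force: 0.0
```

{"fn": "move_arm", "kwargs": {"motion": [[[0,0,0],[0,0,0]],[[0,0,0],[0,0,0]],[[0,0,0],[0,0,0]],[[0,0,0],[0,0,0]],[[0,0,0],[0,0,0]],[[0,0,0],[0,0,0]]], "claw": 0.6, "force": 40}}

```text
time_s: 26.9
position: [0.4389, -0.0902, 0.0157]
tool_rot: [[-0.061, 0.998, 0.001], [0.998, 0.061, -0.0], [-0.0, 0.001, -1.0]]
ft_force: [-1.1, 0.7, 5.6]
grip_width: 0.0604
gripper_force: 41.9
```

```bash
python3 -c "
from h import *
p=(.4388,-.0901);m=(.5,.1);q=(.6128,.1760)
plan((*p,.16,93.5),(*q,.16,93.5),(*q,.09,93.5))
"
```

```text
shift 4 x [ 0.   -0.   -0.72]
shift 8 x [0.64 0.47 0.  ]
shift 2 x [ 0.  -0.   0.7]
t 26.9 pos [ 0.4389 -0.0902  0.0157] w 0.0604 F [-1.1  0.7  5.6]
```

{"fn": "move_arm", "kwargs": {"motion": [[[0,0,-0.4],[0,0,0]],[[0,0,-0.8],[0,0,0]],[[0,0,-0.8],[0,0,0]],[[0,0,-0.8],[0,0,0]],[[0.3,0.22,0],[0,0,0]],[[0.64,0.47,0],[0,0,0]],[[0.64,0.47,0],[0,0,0]],[[0.64,0.47,0],[0,0,0]],[[0.64,0.47,0],[0,0,0]],[[0.64,0.47,0],[0,0,0]],[[0.64,0.47,0],[0,0,0]],[[0.64,0.47,0],[0,0,0]],[[0.34,0.25,0],[0,0,0]],[[0,0,0],[0,0,0]],[[0,0,0],[0,0,0]]]}}

```text
time_s: 28.4
position: [0.6104, 0.1768, 0.1547]
tool_rot: [[-0.062, 0.998, -0.001], [0.998, 0.062, -0.0], [-0.0, -0.001, -1.0]]
ft_force: [-0.1, -0.1, -1.3]
grip_width: 0.0602
gripper_force: 44.0
```

```bash
python3 -c "
from h import *
q=(.6128,.1760)
plan((*q,.1,93.5),(*q,.08,93.5))
from rig import viewer
d=viewer.get_image('side');cv2.imwrite('pics/s2.png',cv2.cvtColor(cv2.resize(d['frame'][120:290,90:310],None,fx=3,fy=3),cv2.COLOR_RGB2BGR))
"
```

```text
shift 2 x [-0.01  0.02  0.55]
shift 1 x [0.  0.  0.4]
t 28.4 pos [0.6104 0.1768 0.1547] w 0.0602 F [-0.1 -0.1 -1.3]
```

View pics/s2.png

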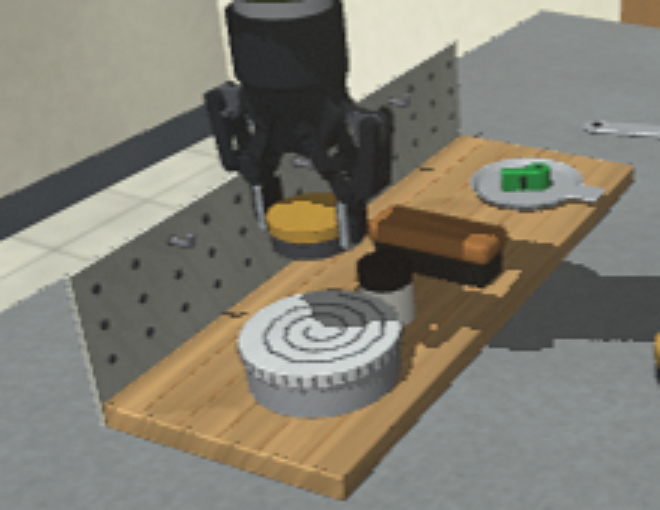

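The tin is held level at (305,225) above the coil tin at (320,350). The jar, brush and whistle are in place. Lowering the tin.

{"fn": "move_arm", "kwargs": {"motion": [[[-0.01,0.02,0.55],[0,0,0]],[[-0.01,0.02,0.5],[0,0,0]],[[0,0,0.25],[0,0,0]],[[0,0,0.1],[0,0,0]],[[0,0,0.04],[0,0,0]],[[0,0,0],[0,0,0]],[[0,0,0],[0,0,0]]]}}

```text
time_s: 29.15
position: [0.6133, 0.176, 0.0844]
tool_rot: [[-0.061, 0.998, 0.002], [0.998, 0.061, 0.0], [0.0, 0.002, -1.0]]
ft_force: [-0.5, 0.0, -0.6]
grip_width: 0.0606
gripper_force: 44.0
```

{"fn": "move_arm", "kwargs": {"motion": [[[0,0,0.06],[0,0,0]],[[0,0,0.04],[0,0,0]],[[0,0,0.02],[0,0,0]],[[0,0,0],[0,0,0]],[[0,0,0],[0,0,0]]]}}

```text
time_s: 29.65
position: [0.6129, 0.176, 0.0778]
tool_rot: [[-0.061, 0.998, 0.0], [0.998, 0.061, -0.0], [-0.0, 0.0, -1.0]]
ft_force: [-2.7, 0.2, 5.1]
grip_width: 0.0605
gripper_force: 44.4
```

Contact. Releasing, rising and backing off for a check.

{"fn": "move_arm", "kwargs": {"motion": [[[0,0,0],[0,0,0]],[[0,0,0],[0,0,0]],[[0,0,0],[0,0,0]],[[0,0,0],[0,0,0]],[[0,0,-0.15],[0,0,0]],[[0,0,-0.4],[0,0,0]],[[0,0,-0.8],[0,0,0]],[[0,0,-0.8],[0,0,0]],[[0,-0.6,-0.4],[0,0,0]],[[0,-0.8,0],[0,0,0]],[[0,-0.8,0],[0,0,0]],[[0,-0.8,0],[0,0,0]],[[0,-0.8,0],[0,0,0]],[[0,-0.8,0],[0,0,0]],[[0,-0.8,0],[0,0,0]],[[0,0,0],[0,0,0]],[[0,0,0],[0,0,0]]], "claw": 0.05}}

```text
time_s: 31.35
position: [0.3435, 0.1596, 0.2057]
tool_rot: [[-0.061, 0.998, 0.002], [0.998, 0.061, 0.0], [0.0, 0.002, -1.0]]
ft_force: [1.3, 0.0, 0.3]
grip_width: 0.0815
gripper_force: 0.0
```

```bash
python3 - <<'E'
from h import *
from rig import viewer,env
s=env.observe();print(s['time_s'],s['position'])
d=viewer.get_image('top');W=cloud(d)
cv2.imwrite('pics/top1.png',cv2.cvtColor(cv2.resize(d['frame'][70:290,60:480],None,fx=1.9,fy=1.9),cv2.COLOR_RGB2BGR))
o=np.array([.6243,-.0042]);th=np.radians(3.5);R=np.array([[np.cos(th),np.sin(th)],[-np.sin(th),np.cos(th)]])
def rep(n,c,r,lo,hi):
    c=o+R.T@np.array(c);m=(np.hypot(W[...,0]-c[0],W[...,1]-c[1])<r)&(W[...,2]>lo)&(W[...,2]<hi)
    p=W[m];q=(p[:,:2]-o)@R.T;b=cv2.minAreaRect(q.astype(np.float32))
    print(n,len(p),'ledge mean',q.mean(0).round(4),'rect',np.round(b[0],4),np.round(b[1],4),round(b[2],1),'z',np.percentile(p[:,2],[5,95]).round(4))
rep('coil',(0,.18),.075,.05,.066);rep('polish',(0,.18),.06,.075,.11)
rep('jar',(0,.09),.04,.06,.09);rep('brush',(0,0),.075,.055,.075)
hsv=cv2.cvtColor(d['frame'],cv2.COLOR_RGB2HSV);m=cv2.inRange(hsv,(45,80,40),(85,255,255))>0
m&=(W[...,0]>.55)
v,u=np.where(m);P=np.array([pix(d,a,b,.04)[:2] for a,b in zip(u,v)]);q=(P-o)@R.T;print('whistle',len(q),q.mean(0),cv2.minAreaRect(q.astype(np.float32)),np.percentile(W[m][:,2],[5,95]))
E
```

```text
31.35 [0.34345163 0.15956615 0.20568595]
coil 1111 ledge mean [-0.0006  0.18  ] rect [-1.00e-04  1.81e-01] [0.1198 0.1191] 40.9 z [0.0559 0.0653]
polish 447 ledge mean [-0.0028  0.1798] rect [-0.0025  0.1796] [0.0596 0.0612] 62.6 z [0.0795 0.0902]
jar 262 ledge mean [-0.0021  0.0936] rect [-0.0022  0.0992] [0.043  0.0609] 0.0 z [0.062  0.0779]
brush 810 ledge mean [0.0005 0.0028] rect [0.0018 0.0264] [0.0967 0.1209] 89.8 z [0.0593 0.0702]
whistle 121 [-0.00271574 -0.17915127] ((-0.0012074550613760948, -0.17823493480682373), (0.04713371768593788, 0.0227306317538023), 39.92811584472656) [0.03770138 0.04965133]
```

View pics/top1.png

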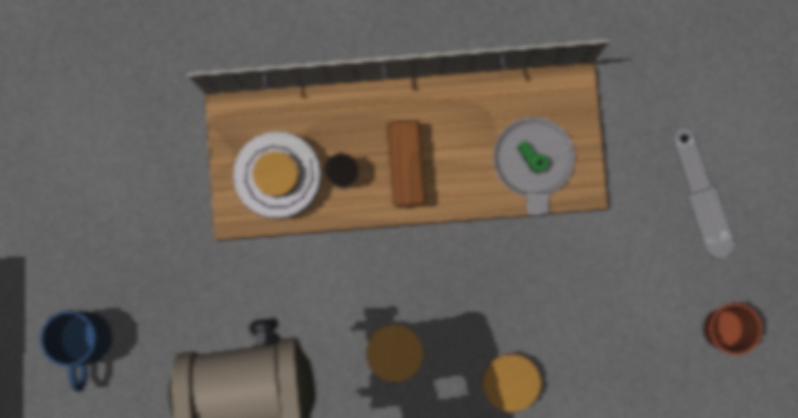

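The polish tin sits on the coil tin at (276,173). The jar (342,170), brush (407,163) and whistle (535,157) are all within tolerance by measurement, so I'm handing in.

```bash
python3 -c "
from rig import env
print(env.close_job())"
```

```text
the job is handed in; nothing more can be done
None
```

The brush, polish tin, jar and whistle are in their places on the ledge, with the brush, polish tin and whistle measured within a few millimetres of target and the jar (roughly measured) within tolerance; I handed the job in at about 31 s of the 102 s allowed, and no verdict was shown.

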